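# Bring the sample into the beam and open the shutter fully

### The arm

A 7-joint arm with a two-finger parallel gripper is mounted at the origin on the work surface. World frame = base frame: x ahead of the robot, y to its left, z up, the work surface at z = 0. Lengths are in m, angles in rad, forces in N, time in s.
With the tool pointing down it reaches from about 0.425 to 0.975 m from the base axis. Payload 16.7 kg.
Tool frame: the origin (TCP) lies midway between the tips of the shut fingers; the grasp point (between the pads) lies 19 mm behind it; z points along the fingers, y is the direction in which the jaws open and shut (so a half turn about z gives the same grasp; the last joint's range is limited). The gripper opens to 85 mm and grips with 20 to 120 N. Pads are 22 mm wide; open, the fingers measure 114 mm over their backs; the gripper's body (76 mm by 85 mm) begins 54 mm behind the grasp point. The pads swing forward as they close: fully open they stand 13 mm farther back than shut.
Start: joints at [-1.474, 0.426, 0.074, 1.606, -0.034, 1.111, -0.067], TCP at [0.165, 0.655, 0.231] pointing down, gripper open.
Joint ranges: [-2.85, 2.85], [-0.5, 2.14], [-1.23, 1.37], [0.21, 2.46], [-1.02, 4.16], [0.16, 2.05], [-2.73, 2.73]. Speed limits (rad/s): [1.89, 1.89, 2.39, 2.39, 3.01, 3.01, 3.01].

### API

Orientations are given as [roll, pitch, yaw] about the fixed x, y, z axes, in that order (R = Rz(yaw) Ry(pitch) Rx(roll)).
In Python, from bench import ctrl gives the robot as it stands. The module is installed in compiled form; this text tells all that it offers.
- The arm moves only by the shell command python3 -m crank 'ROWS' [OPENING] [FORCE]. ROWS is JSON, a list of rows, each a list of 6 numbers: the shift along the tool's x, y, z in units of 30 mm (1.0 is 30 mm), then the turn, a rotation vector about the tool's x, y, z in units of 5 degrees (1.0 is 5 degrees). A call has exactly 8 rows; each row is the pose to reach, as a shift and turn from the pose measured when the call began, along the tool's axes at that moment; what a row does not reach only later rows make up. A row lasts 1/8 s, in which the tool goes at most 62.5 mm and 10.7 degrees, less where a joint would pass 70% of its speed; a pose out of reach is approached as far as the arm can. A call with a gripper value outside its range is refused whole. OPENING is the finger opening in mm, from 0 to 85.4, set as the call begins (- or left out, the last holds). The fingers move at their own pace and stop on an object; FORCE is the grip in N (left out, the last holds). Time passes only in rows, so rows that repeat a pose let the fingers close, or fill a call up. It gives the time, the measured TCP pose, the force and the opening at its end, in the units of the state.
- ctrl.read_state(): the state, without advancing time (a new reading comes with each control period).
- ctrl.get_image(name): name is "scene" or "top"; returns the picture (384x512x3 uint8, red, green, blue); there is no depth.
- ctrl.camera_params(name): a dict with "fx", "fy", "cx", "cy" (pixels), "R" (3x3) and "t" (3): a world point X has camera coordinates R X + t. Camera axes: x right, y down, z forward; pixel columns grow to the right and rows downward; lengths in m; the calibration is good to about 2 mm. A picture is of the moment at which its call begins. camera_params takes no time and is no camera call.
- ctrl.sign_off(): hands the job in, once; it reports no verdict.
The state is a dict: "time_s": time; "q": joint angles; "qvel": joint speeds; "joint_efforts": joint torques, N m; "eef_pos": TCP position; "orientation": TCP orientation; "wrist_force": force on the tool from outside, world axes, zero at the start; "moment": the same for the moment, N m; "gripper_width": finger opening in m.
Only numpy, scipy, OpenCV 4.12 (cv2) and the standard library are available. Lean on these libraries where they do the work, as an engineer would, in place of code of your own. Each camera call takes 0.05 s, during which the arm holds its last target.

### The job

On the bench photometer, push the blue sample carrier along its channel, without lifting it, until it is fully home against the red end stop. Then push the orange shutter lever past its half-open click all the way to the second stop, at the large green mark, so that it stays there. Leave the other things on the bench where they are.

Things in the scene. Friction and masses are not known exactly. Their poses are not given: they have to be found in the camera images.
- photometer: White and aluminium bench photometer, fixed. Origin on the bench top under its middle; x along the sample channel towards the red end stop, y level and to the left of x, z up. In this frame (mm, as for all points): base plate x -125 to 115, y -180 to 160, top z 12; white detector box x 0 to 90, y -170 to -100, top z 64.
- stop_face (a point): Foot of the red end stop's face, at (60, -60, 12) in the photometer's frame; the stop is 28 mm high. The channel runs to it along y = -60 from its open end at x = -120, between two steel lips 40 mm apart inside, each 6 mm wide and 6 mm high (top z 18).
- lamp_house_top (a point): Centre of the flat top of the white lamp house, at (10, 67.5, 70) in the photometer's frame. The house spans x -70 to 90, y -15 to 150, and stands beside the channel.
- green_mark (a point): The large green mark (12 mm disc) at (18, 115, 72) in the photometer's frame, level with the lever's second stop. A yellow mark 30 mm before it (at y = 85) shows the half-open click, a small black one (y = 55) shut.
- carrier: Blue block, 50 long (x) by 36 wide (y) by 50 mm high, 140 to 280 g, loose, standing in the channel (2 mm play each side), short of the stop. Origin at the centre of its underside, 12 mm above the bench. Home against the stop its origin is at x = 35, y = -60 mm in the photometer's frame. Slides when its near (-x) face is pushed; only friction, up to 3 N, resists.
- shutter_lever (a joint): Lever travel in m along the photometer's +y (away from the channel): 0 shut (its start), 0.030 half-open click, 0.060 second stop, a hard end. Sprung detents hold it at all three. Up to about 6 N to leave shut (greatest near 0.007) and to leave the half click (greatest near 0.038). Let go between about 0.015 and 0.045 it goes back towards the half click; past about 0.047 it snaps to the second stop and stays.
- shutter_knob (a point): Centre of the lever's orange knob: an upright cylinder 18 mm in diameter, 30 mm high (86.5 to 116.5 mm above the bench), on an 8 mm steel stalk from a slot in the lamp house's top (z 70). It lies at x = -10, y = 55 mm + the lever's travel, z = 101.5 in the photometer's frame.
- spare_carrier: Grey block like the blue carrier (50 x 36 x 50 mm), standing on the bench beside the lamp house; leave it alone. Origin at the centre of its underside.
- amber_bottle: Amber glass bottle, 60 mm in diameter, 130 mm high, on the detector's side of the photometer; leave it alone. Origin at the centre of its underside.
- beaker: Glass beaker, 66 mm in diameter, 80 mm high, beside the lamp house; leave it alone. Origin at the centre of its underside.
- violet_jar: Violet jar with a black cap, 48 mm in diameter, 60 mm high, on the detector's side of the photometer; leave it alone. Origin at the centre of its underside.
There are look-alikes about, which are no part of the job. Of the things that look like the carrier, the largest one is meant.

How it is judged:
On the way, in this order (a step that is already met when the one before it is completed fails the run):
1. the blue carrier is home against the red end stop (x of carrier in the frame of photometer between 0.031 and 0.04 m and y of carrier in the frame of photometer between -0.066 and -0.054 m and angle between carrier's own z axis and vertical below 0.1 rad and z of carrier in the frame of photometer below 0.016 m), for 0.2 s.
2. the shutter lever is at its second stop (value of joint shutter_lever above 0.056 m), for 0.2 s.
At the end, for the whole second after the job is handed in: The blue carrier stands upright in its channel within 4 mm of the red end stop, at rest, and the shutter lever is within 4 mm of its second stop (travel above 0.056 of 0.060) (all of step 1 and value of joint shutter_lever above 0.056 m and linear speed of carrier below 0.01 m/s); the robot touches nothing.
It fails at once if the blue carrier is lifted out of contact with its channel (more than 8 mm) or tipped over (z of carrier in the frame of photometer above 0.02 m or angle between carrier's own z axis and vertical above 0.5 rad).
It fails at once if the shutter is opened fully while the blue carrier is not home (value of joint shutter_lever above 0.052 m and x of carrier in the frame of photometer below 0.027 m).
It fails at once if the spare carrier, bottle, beaker or jar is moved by more than 20 mm, lifted or knocked over (distance of any of spare_carrier, amber_bottle, beaker, violet_jar from where it was at the start of the episode above 0.02 m or angle between any of spare_carrier, amber_bottle, beaker, violet_jar's own z axis and vertical above 0.4 rad).
It also fails if it takes over 45 s, if anything falls off the work surface, if the arm or the gripper's body presses on something with over 40 N, if the wrist force passes 120 N, or if a joint passes its speed limit or range.

## Working session

There is one attempt and no reset: what is moved stays moved. The work goes in short steps, Python scripts to look and compute and a shell command to move; the robot and the scene stay as the last step left them, time stands still between calls to the robot, and variables do not carry over. Pictures are saved under pics/ and viewed, and the job is handed in when it is done.

```bash
mkdir -p pics; python3 - <<'E'
from bench import ctrl
import cv2,numpy as np
s=ctrl.read_state();print({k:np.round(v,3).tolist() for k,v in s.items()})
for n in ("scene","top"):
    im=ctrl.get_image(n);cv2.imwrite(f"pics/{n}0.png",im[:,:,::-1])
    p=ctrl.camera_params(n);print(n,{k:np.round(v,4).tolist() for k,v in p.items()})
E
```

```text
{'time_s': 0.0, 'q': [-1.473, 0.427, 0.074, 1.607, -0.034, 1.111, -0.067], 'qvel': [-0.0, 0.001, 0.0, -0.001, 0.001, -0.001, 0.002], 'joint_efforts': [-0.002, -94.986, 3.76, -46.351, 0.019, 0.01, -0.0], 'eef_pos': [0.165, 0.654, 0.231], 'orientation': [-3.14, 0.0, 2.895], 'wrist_force': [0.518, -0.282, -0.559], 'moment': [0.008, -0.062, -0.013], 'gripper_width': 0.085}
scene {'fx': 461.3478, 'fy': 461.3478, 'cx': 265.7048, 'cy': 194.6665, 'R': [[0.6378, 0.7702, 0.0045], [0.5572, -0.4573, -0.6931], [-0.5318, 0.4445, -0.7208]], 't': [-0.4184, -0.265, 1.3974]}
top {'fx': 375.1947, 'fy': 375.1947, 'cx': 260.3088, 'cy': 191.042, 'R': [[-0.0139, -0.9995, -0.0269], [-0.9839, 0.0185, -0.1775], [0.1779, 0.024, -0.9838]], 't': [0.0593, 0.5891, 0.7932]}
```

View pics/scene0.png

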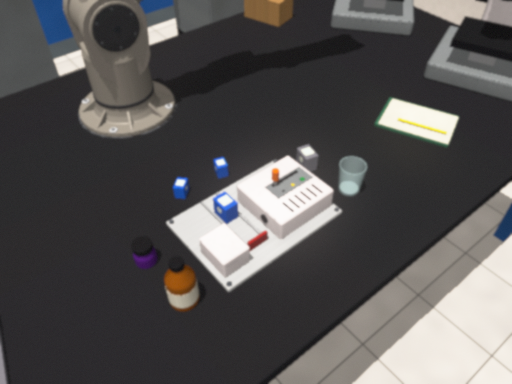

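View pics/top0.png

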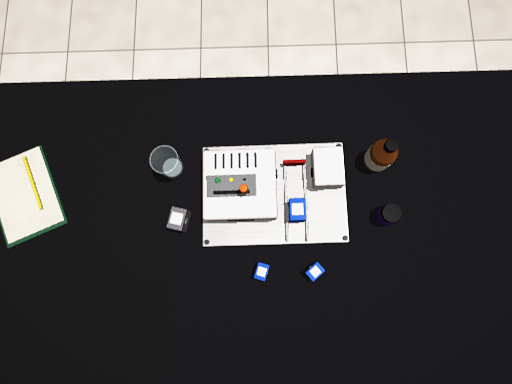

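Candidates for the carrier, as scene and top pixels:
- Block in the channel: (225,207) and (298,209). It is the largest.
- Small blue cube on the bench: (181,187) and (315,271).
- Small blue cube on the bench: (221,167) and (262,271).

I choose the one in the channel and check it in close crops.

```bash
python3 - <<'E'
import cv2
a=cv2.imread("pics/top0.png")[135:285,195:355];cv2.imwrite("pics/topc.png",cv2.resize(a,None,fx=4.8,fy=3.9,interpolation=cv2.INTER_CUBIC) if 0 else cv2.resize(a,None,fx=4,fy=4,interpolation=cv2.INTER_CUBIC))
a=cv2.imread("pics/scene0.png")[145:295,160:350];cv2.imwrite("pics/scenec.png",cv2.resize(a,None,fx=4,fy=4,interpolation=cv2.INTER_CUBIC))
E
```

```text
(no output)
```

View pics/topc.png

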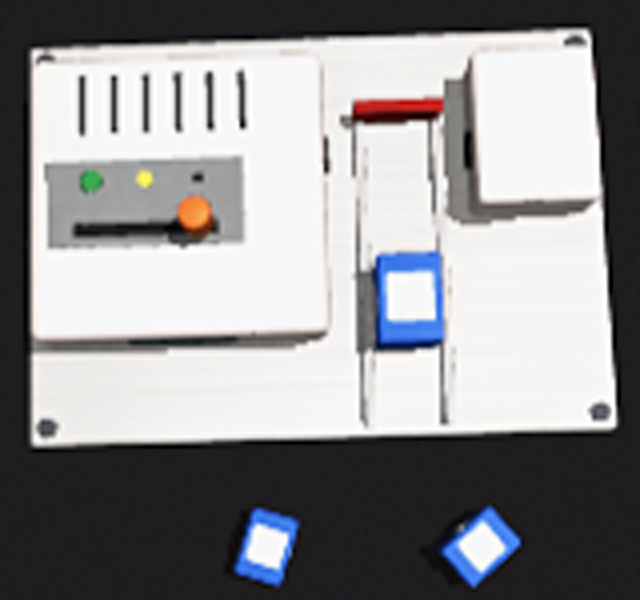

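View pics/scenec.png

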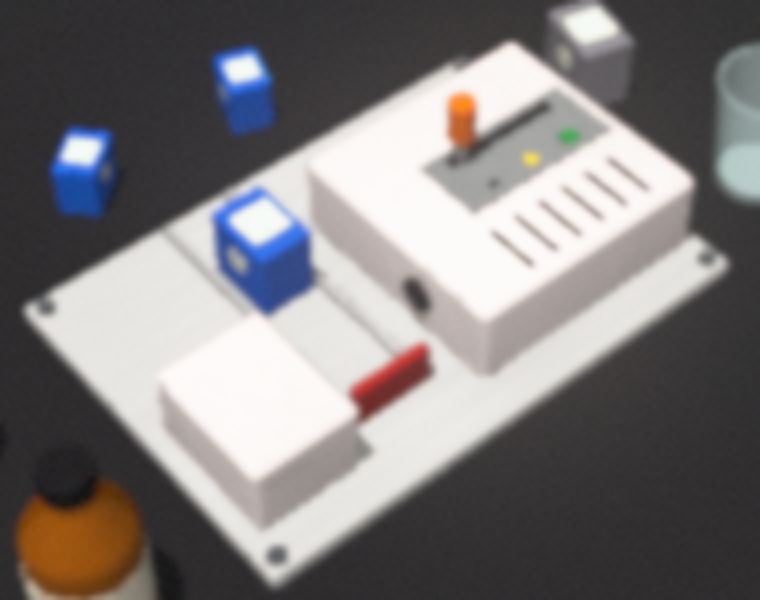

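The crops show the block in the channel, at scene (225,207) and top (298,209). It is clearly the largest of the three and sits between the steel lips, with the knob at top (243,188). Next I measure the poses.

```bash
cat > h.py <<'E'
import numpy as np,cv2
from bench import ctrl
P={n:ctrl.camera_params(n) for n in("scene","top")}
def ray(n,u,v):
    p=P[n];R=np.array(p["R"]);t=np.array(p["t"])
    d=R.T@np.array([(u-p["cx"])/p["fx"],(v-p["cy"])/p["fy"],1.]);return -R.T@t,d/np.linalg.norm(d)
def onz(n,u,v,z):
    c,d=ray(n,u,v);return c+d*(z-c[2])/d[2]
def tri(a,b):
    M=[]
    for n,(u,v) in(("scene",a),("top",b)):
        p=P[n];K=np.array([[p["fx"],0,p["cx"]],[0,p["fy"],p["cy"]],[0,0,1]]);M.append(K@np.c_[p["R"],p["t"]])
    X=cv2.triangulatePoints(M[0],M[1],np.array(a,float).reshape(2,1),np.array(b,float).reshape(2,1)).ravel();return X[:3]/X[3]
def comps(im,lo,hi,amin=6):
    h=cv2.cvtColor(im,cv2.COLOR_BGR2HSV);m=cv2.inRange(h,np.array(lo),np.array(hi))
    n,l,s,c=cv2.connectedComponentsWithStats(m);return [(s[i].tolist(),c[i].round(1).tolist()) for i in range(1,n) if s[i][4]>=amin],m
E
python3 - <<'E'
from h import *
for n in("scene","top"):
    im=cv2.imread(f"pics/{n}0.png")
    print(n)
    for k,lo,hi in(("blue",(105,150,60),(125,255,255)),("orange",(5,190,150),(14,255,255)),("red",(0,180,80),(4,255,255)),("green",(55,100,50),(80,255,255)),("yellow",(22,100,120),(32,255,255))):
        print(k,comps(im,lo,hi)[0])
    # plate outline: hull of bright low-sat region
    c,m=comps(im,(0,0,110),(179,70,255))
    roi=np.zeros_like(m); 
    x0,x1,y0,y1=(150,350,150,295) if n=="scene" else (195,355,135,255)
    roi[y0:y1,x0:x1]=m[y0:y1,x0:x1]
    k,l,s,_=cv2.connectedComponentsWithStats(roi);i=1+np.argmax(s[1:,4])
    ct=max(cv2.findContours((l==i).astype(np.uint8),cv2.RETR_EXTERNAL,cv2.CHAIN_APPROX_NONE)[0],key=cv2.contourArea)
    h=cv2.convexHull(ct);ap=cv2.approxPolyDP(h,4,True)[:,0];print("outline",ap.tolist())
    for u,v in ap: print((u,v),onz(n,u,v,.012).round(4))
E
```

```text
scene
blue [([33, 0, 39, 44, 1070], [52.3, 19.6]), ([141, 0, 32, 13, 278], [154.6, 4.3]), ([213, 157, 15, 21, 154], [221.1, 169.0]), ([172, 177, 16, 22, 189], [180.2, 189.8]), ([214, 193, 23, 29, 251], [226.6, 209.8]), ([496, 206, 16, 34, 271], [505.4, 225.8])]
orange [([273, 170, 5, 9, 23], [275.0, 174.1]), ([169, 276, 6, 11, 25], [171.3, 281.3]), ([176, 276, 6, 5, 11], [178.4, 277.3])]
red [([250, 239, 7, 5, 9], [252.4, 240.9])]
green [([301, 178, 3, 2, 6], [302.0, 178.5])]
yellow [([398, 119, 48, 15, 123], [422.0, 125.9]), ([291, 183, 4, 3, 8], [292.2, 184.2])]
outline [[314, 150], [341, 212], [228, 291], [166, 221], [272, 160]]
(np.int32(314), np.int32(150)) [0.5113 0.289  0.012 ]
(np.int32(341), np.int32(212)) [0.7141 0.1829 0.012 ]
(np.int32(228), np.int32(291)) [ 0.7184 -0.1514  0.012 ]
(np.int32(166), np.int32(221)) [ 0.4761 -0.1509  0.012 ]
(np.int32(272), np.int32(160)) [0.4703 0.1753 0.012 ]
top
blue [([288, 198, 18, 24, 201], [296.5, 210.7]), ([305, 261, 20, 21, 129], [314.5, 271.2]), ([253, 262, 17, 20, 131], [261.1, 271.1])]
orange [([240, 185, 8, 7, 30], [242.4, 187.9])]
red [([284, 160, 22, 4, 67], [294.1, 161.2])]
green [([6, 145, 62, 103, 402], [43.8, 212.0]), ([215, 178, 5, 5, 22], [217.1, 179.9]), ([3, 232, 3, 9, 9], [4.0, 236.0])]
yellow [([23, 157, 20, 52, 192], [32.2, 182.5]), ([229, 178, 4, 4, 12], [230.8, 179.3])]
outline [[342, 143], [347, 242], [203, 246], [203, 147]]
(np.int32(342), np.int32(143)) [ 0.7114 -0.148   0.012 ]
(np.int32(347), np.int32(242)) [ 0.4747 -0.147   0.012 ]
(np.int32(203), np.int32(246)) [0.4705 0.1853 0.012 ]
(np.int32(203), np.int32(147)) [0.7088 0.1884 0.012 ]
```

```bash
cat >> h.py <<'E'
def fit(L,W):
    L=np.array(L)[:,:2];W=np.array(W)[:,:2];a=L.mean(0);b=W.mean(0);H=(L-a).T@(W-b)
    th=np.arctan2(H[0,1]-H[1,0],H[0,0]+H[1,1]);R=np.array([[np.cos(th),-np.sin(th)],[np.sin(th),np.cos(th)]])
    o=b-R@a;return o,th,(W-(L@R.T+o))
E
python3 - <<'E'
from h import *
cor=[(.115,-.18),(-.125,-.18),(-.125,.16),(.115,.16)]
mk=[(.018,.115),(.018,.085)]
Wt=[onz("top",u,v,.012) for u,v in((342.5,143),(348,242.5),(203,246.5),(203,147))]+[onz("top",217.1,179.9,.072),onz("top",230.8,179.3,.072)]
Ws=[onz("scene",u,v,.012) for u,v in((228.5,291),(166,222))]+[onz("scene",341.5,211.5,.012),onz("scene",302,178.6,.072),onz("scene",292.3,184.3,.072)]
Ls=[cor[0],cor[1],cor[3]]+mk
for nm,L,W in(("top",cor+mk,Wt),("scene",Ls,Ws),("both",cor+mk+Ls,Wt+Ws)):
    o,th,r=fit(L,W);print(nm,o.round(4),round(th,4),"res mm",(r*1e3).round(1).tolist())
R=np.array([[np.cos(th),-np.sin(th)],[np.sin(th),np.cos(th)]])
loc=lambda X:np.r_[R.T@(X[:2]-o),X[2]].round(4)
print("marks height",tri((302,178.6),(217.1,179.9)),tri((292.3,184.3),(230.8,179.3)))
# white label on carrier top: bright comps inside blue
lab={}
for n,b in(("scene",(214,193,23,15)),("top",(289,199,17,22))):
    im=cv2.imread(f"pics/{n}0.png");h=cv2.cvtColor(im,cv2.COLOR_BGR2HSV)
    x,y,w,hh=b;m=np.zeros(h.shape[:2],np.uint8);m[y:y+hh,x:x+w]=cv2.inRange(h,np.array((0,0,170)),np.array((179,90,255)))[y:y+hh,x:x+w]
    k,l,s,c=cv2.connectedComponentsWithStats(m);print(n,s[1:].tolist(),c[1:].round(1).tolist());i=1+np.argmax(s[1:,4]);lab[n]=c[i]
X=tri(lab["scene"],lab["top"]);print("carrier top",X.round(4),"local",loc(X))
for n in lab: print(n,"carrier @z.062",loc(onz(n,*lab[n],.062)))
X=tri((275.0,174.1),(242.4,187.9));print("knob",X.round(4),"local",loc(X))
def w(x,y):return (o+R@np.array([x,y])).round(4)
print("knob pred",w(-.01,.055),"home push",w(.01,-.06),"stop",w(.06,-.06))
E
```

```text
top [0.5961 0.0291] 0.0081 res mm [[-1.1, 0.8], [1.0, 2.7], [-0.4, -2.8], [-0.9, -1.6], [0.5, 0.7], [1.0, 0.2]]
scene [0.6002 0.0274] 0.0138 res mm [[1.3, 0.4], [1.0, 1.8], [0.7, -4.1], [-1.2, 1.1], [-1.9, 0.8]]
both [0.598  0.0284] 0.0111 res mm [[-3.6, 1.2], [-1.5, 3.8], [-1.8, -1.7], [-2.4, -1.2], [-1.1, 1.4], [-0.7, 0.9], [4.0, -0.2], [3.7, 0.5], [2.6, -4.7], [0.7, 0.1], [0.1, -0.1]]
marks height [0.61401923 0.14524699 0.06996025] [0.61445754 0.1143348  0.07093471]
scene [[214, 193, 8, 5, 15], [217, 193, 20, 13, 174]] [[216.6, 194.3], [227.2, 198.6]]
top [[305, 199, 1, 6, 6], [291, 203, 13, 12, 147]] [[305.0, 201.5], [297.3, 208.5]]
carrier top [ 0.5494 -0.0284  0.065 ] local [-0.0493 -0.0563  0.065 ]
scene carrier @z.062 [-0.0503 -0.0526  0.062 ]
top carrier @z.062 [-0.0509 -0.0595  0.062 ]
knob [0.5877 0.085  0.1019] local [-0.0097  0.0567  0.1019]
knob pred [0.5874 0.0832] home push [ 0.6087 -0.0315] stop [ 0.6587 -0.031 ]
```

The two-view checks agree with the text:

| Point | Measured height (mm) | Text height (mm) |
|---|---|---|
| Marks | 70 | 72 |
| Knob | 102 | 101.5 |
| Carrier top | 65 | 62 |

The carrier is at x ≈ -50 in the photometer's frame, so it has about 85 mm to go. I start swinging over, shutting the gripper and turning to align.

```bash
python3 -m crank '[[-1.2,-0.6,0,0,0,-0.4],[-2.6,-1.4,0,0,0,-0.8],[-4.0,-2.1,0,0,0,-1.2],[-5.5,-2.9,0,0,0,-1.6],[-7.0,-3.7,0,0,0,-2.0],[-8.5,-4.5,0,0,0,-2.4],[-10.0,-5.2,0,0,0,-2.8],[-11.3,-5.9,0,0,0,-2.95]]' 0 40
```

```text
time_s: 1.1
eef_pos: [0.4516, 0.3982, 0.2307]
orientation: [-3.14, -0.0, -3.131]
wrist_force: [-0.6, 0.2, -0.1]
gripper_width: -0.0001
```

```bash
python3 -m crank '[[-0.1,-1.5,0,0,0,0],[-0.3,-3.3,0,0,0,0],[-0.5,-5.1,0,0,0,0],[-0.6,-7.0,0,0,0,0],[-0.7,-8.8,0,0,0,0],[-0.8,-10.6,0,0,0,0],[-0.9,-12.5,0.4,0,0,0],[-0.95,-14.3,1.0,0,0,0]]'
```

```text
time_s: 2.1
eef_pos: [0.4848, -0.0323, 0.2014]
orientation: [-3.14, 0.001, -3.131]
wrist_force: [0.8, -0.1, -0.0]
gripper_width: -0.0001
```

```bash
python3 - <<'E'
from h import *
for n,(x0,x1,y0,y1) in(("scene",(140,340,130,280)),("top",(200,360,130,290))):
    im=ctrl.get_image(n)[:,:,::-1];cv2.imwrite(f"pics/{n}1.png",cv2.resize(im[y0:y1,x0:x1],None,fx=3.5,fy=3.5,interpolation=cv2.INTER_CUBIC))
print(ctrl.read_state()["eef_pos"])
E
```

```text
[ 0.48331382 -0.03598514  0.20000949]
```

View pics/scene1.png

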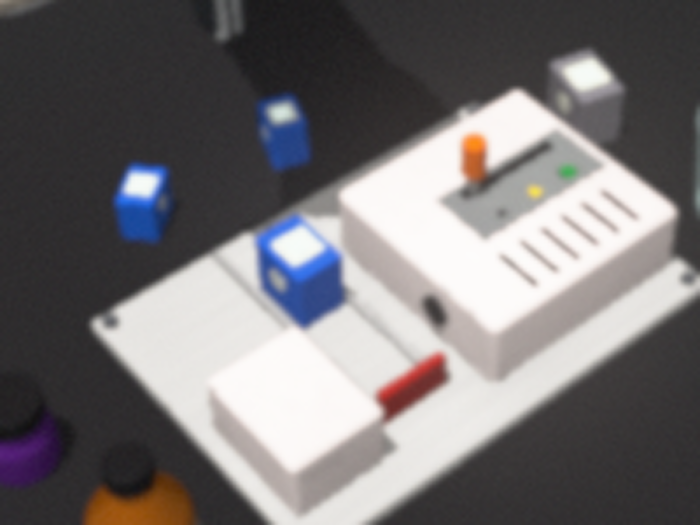

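The fingertips are at crop (228,35), well above the channel's open end. The carrier at crop (300,270) and the decoys are untouched. I lower behind the carrier.

```bash
python3 -m crank '[[0,0.1,0.8,0,0,0],[0,0.15,1.7,0,0,0],[0,0.15,2.6,0,0,0],[0,0.15,3.5,0,0,0],[0,0.15,4.4,0,0,0],[0,0.15,5.0,0,0,0],[0,0.15,5.4,0,0,0],[0,0.15,5.4,0,0,0]]'
```

```text
time_s: 3.2
eef_pos: [0.4825, -0.032, 0.0375]
orientation: [-3.138, -0.004, -3.138]
wrist_force: [-0.2, 0.1, -0.2]
gripper_width: -0.0002
```

```bash
python3 - <<'E'
from h import *
for n,(x0,x1,y0,y1) in(("scene",(140,340,130,280)),("top",(200,360,130,290))):
    im=ctrl.get_image(n)[:,:,::-1];cv2.imwrite(f"pics/{n}2.png",cv2.resize(im[y0:y1,x0:x1],None,fx=3.5,fy=3.5,interpolation=cv2.INTER_CUBIC))
print(ctrl.read_state()["eef_pos"])
E
```

```text
[ 0.48319478 -0.03199459  0.0384348 ]
```

View pics/scene2.png

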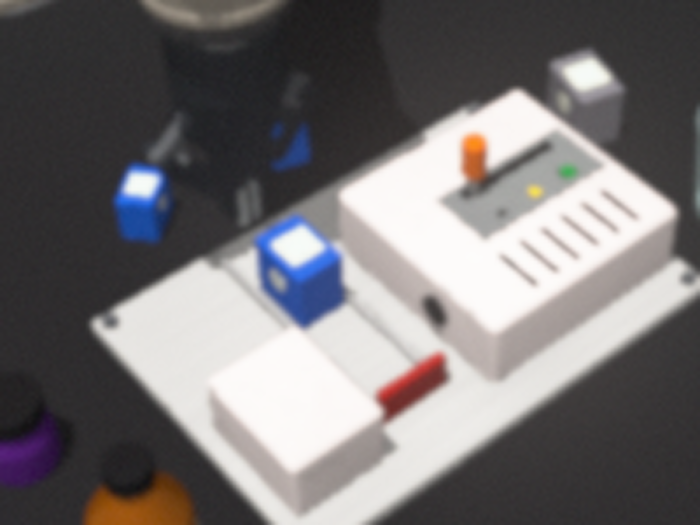

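View pics/top2.png

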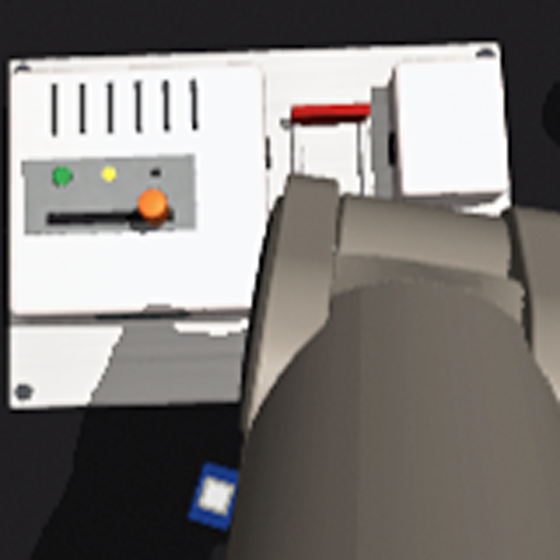

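In the scene view the fingers are at crop (248,205), just behind the carrier's near face and in line with it. I start the push.

```bash
python3 -m crank '[[-0.4,0,0,0,0,0],[-0.7,0,0,0,0,0],[-1.0,0,0,0,0,0],[-1.4,0,0,0,0,0],[-1.8,0,0,0,0,0],[-2.2,0,0,0,0,0],[-2.6,0,0,0,0,0],[-2.9,0,0,0,0,0]]'
```

```text
time_s: 4.3
eef_pos: [0.571, -0.0316, 0.0382]
orientation: [-3.139, -0.002, -3.138]
wrist_force: [-1.8, 0.2, 0.7]
gripper_width: 0.0002
```

```bash
python3 - <<'E'
from h import *
for n,(x0,x1,y0,y1) in(("scene",(140,340,130,280)),):
    im=ctrl.get_image(n)[:,:,::-1];cv2.imwrite(f"pics/{n}3.png",cv2.resize(im[y0:y1,x0:x1],None,fx=3.5,fy=3.5,interpolation=cv2.INTER_CUBIC))
s=ctrl.read_state();print(s["eef_pos"],s["wrist_force"],s["orientation"])
E
```

```text
[ 0.57203145 -0.03155444  0.03832571] [ 0.99653375 -0.31782653 -0.05815498] [-3.13849607e+00 -9.54806181e-04 -3.13736895e+00]
```

View pics/scene3.png

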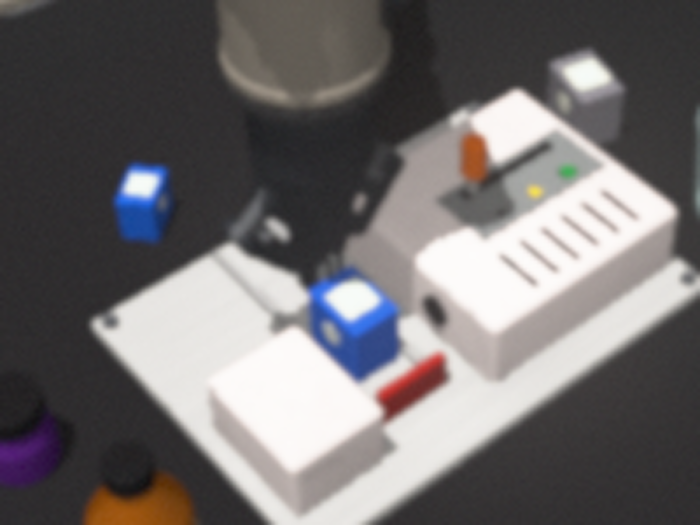

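The carrier, at crop (353,320), is upright and sliding, with about 25 mm left to the stop. I continue slowly.

```bash
python3 -m crank '[[-0.15,0,0,0,0,0],[-0.3,0,0,0,0,0],[-0.4,0,0,0,0,0],[-0.5,0,0,0,0,0],[-0.6,0,0,0,0,0],[-0.7,0,0,0,0,0],[-0.77,0,0,0,0,0],[-0.8,0,0,0,0,0]]'
```

```text
time_s: 5.35
eef_pos: [0.5961, -0.0314, 0.0383]
orientation: [-3.139, -0.001, -3.137]
wrist_force: [-0.5, -0.0, -0.5]
gripper_width: 0.0001
```

```bash
python3 -m crank '[[-0.05,0,0,0,0,0],[-0.1,0,0,0,0,0],[-0.15,0,0,0,0,0],[-0.18,0,0,0,0,0],[-0.2,0,0,0,0,0],[-0.2,0,0,0,0,0],[-0.2,0,0,0,0,0],[-0.2,0,0,0,0,0]]'
```

```text
time_s: 6.35
eef_pos: [0.5984, -0.0318, 0.0376]
orientation: [-3.139, -0.008, -3.138]
wrist_force: [-22.8, -0.9, 14.6]
gripper_width: 0.0002
```

```bash
python3 - <<'E'
from h import *
for n,(x0,x1,y0,y1) in(("scene",(180,300,170,260)),):
    im=ctrl.get_image(n)[:,:,::-1];cv2.imwrite(f"pics/{n}4.png",cv2.resize(im[y0:y1,x0:x1],None,fx=6,fy=6,interpolation=cv2.INTER_CUBIC))
s=ctrl.read_state();print(s["eef_pos"],s["wrist_force"],s["orientation"])
E
```

```text
[ 0.59841414 -0.03175749  0.03763615] [-22.91343357  -0.44726994  14.38009513] [-3.13888918 -0.00795198 -3.13794745]
```

View pics/scene4.png

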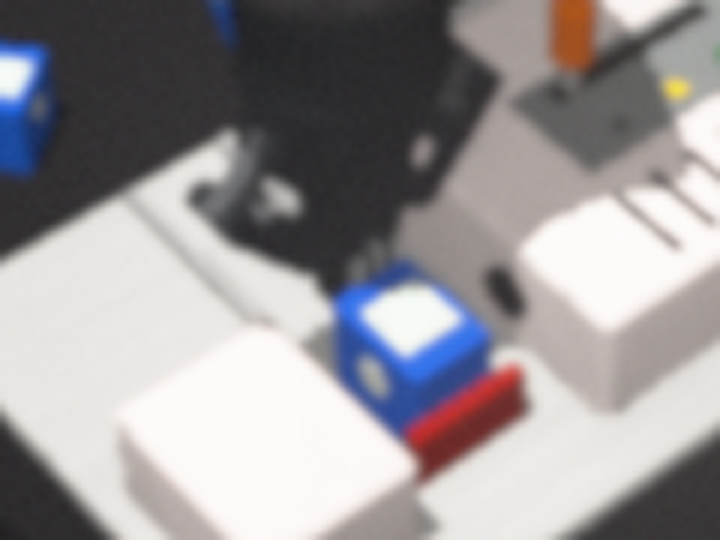

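The carrier's far face, at crop (450,400), is flush with the red stop. The wrist force rose to 23 N and the TCP matches the predicted home of 0.597. I back off and lift.

```bash
python3 -m crank '[[0.3,0,0,0,0,0],[0.7,0,0,0,0,0],[1.1,0,0,0,0,0],[1.1,0,0.0,0,0,0],[1.1,0,-1.5,0,0,0],[1.1,0,-3.0,0,0,0],[1.1,0,-4.5,0,0,0],[1.1,0,-5.4,0,0,0]]'
```

```text
time_s: 7.4
eef_pos: [0.5677, -0.0314, 0.2024]
orientation: [-3.139, -0.005, -3.138]
wrist_force: [0.1, 0.6, -0.3]
gripper_width: -0.0003
```

```bash
python3 - <<'E'
from h import *
for n,(x0,x1,y0,y1) in(("scene",(140,340,130,280)),):
    im=ctrl.get_image(n)[:,:,::-1];cv2.imwrite(f"pics/{n}5.png",cv2.resize(im[y0:y1,x0:x1],None,fx=3.5,fy=3.5,interpolation=cv2.INTER_CUBIC))
s=ctrl.read_state();print(s["eef_pos"],s["wrist_force"],s["orientation"])
E
```

```text
[ 0.56884508 -0.03156286  0.20506341] [1.93137991 0.01536879 3.82821279] [-3.13976043e+00 -2.07101483e-03 -3.13825013e+00]
```

View pics/scene5.png

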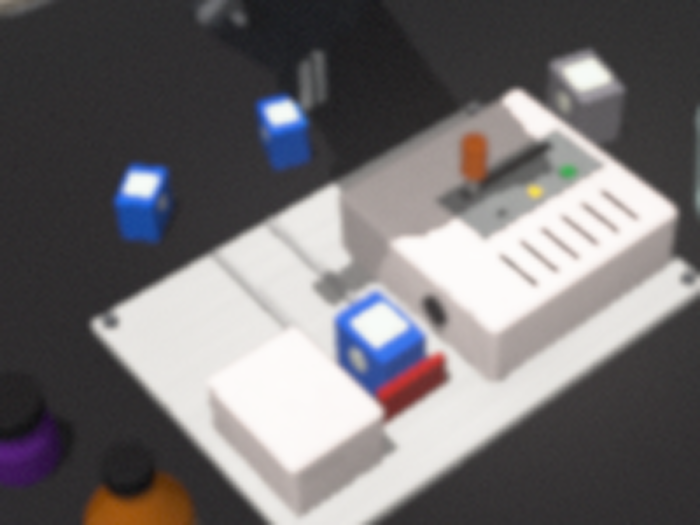

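The carrier, at crop (380,345), stays home and upright. I move to the shut side of the knob and descend.

```bash
python3 -m crank '[[-0.3,1.2,0,0,0,0],[-0.65,2.5,0,0,0,0],[-0.65,2.6,0.2,0,0,0],[-0.65,2.6,1.0,0,0,0],[-0.65,2.6,2.0,0,0,0],[-0.65,2.6,3.0,0,0,0],[-0.65,2.6,3.6,0,0,0],[-0.65,2.6,3.65,0,0,0]]'
```

```text
time_s: 8.45
eef_pos: [0.5874, 0.0458, 0.0945]
orientation: [-3.139, -0.004, -3.139]
wrist_force: [-0.2, 0.2, 1.0]
gripper_width: 0.0003
```

```bash
python3 - <<'E'
from h import *
for n,(x0,x1,y0,y1) in(("scene",(200,350,110,230)),("top",(195,345,130,250))):
    im=ctrl.get_image(n)[:,:,::-1];cv2.imwrite(f"pics/{n}6.png",cv2.resize(im[y0:y1,x0:x1],None,fx=5,fy=5,interpolation=cv2.INTER_CUBIC))
s=ctrl.read_state();print(s["eef_pos"],s["wrist_force"],s["orientation"])
E
```

```text
[0.588253   0.04608429 0.09590408] [-0.21466938 -0.68799768 -0.3561769 ] [-3.13975925e+00 -1.55304928e-03 -3.13857715e+00]
```

View pics/scene6.png

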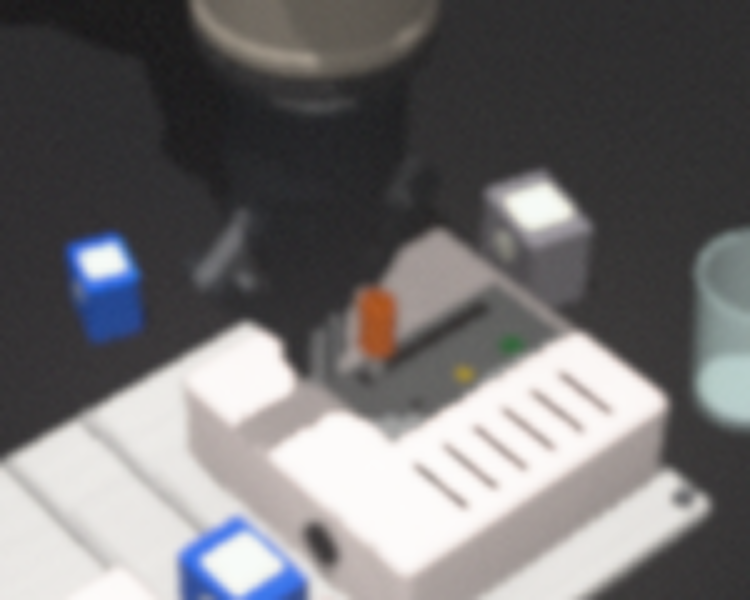

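View pics/top6.png

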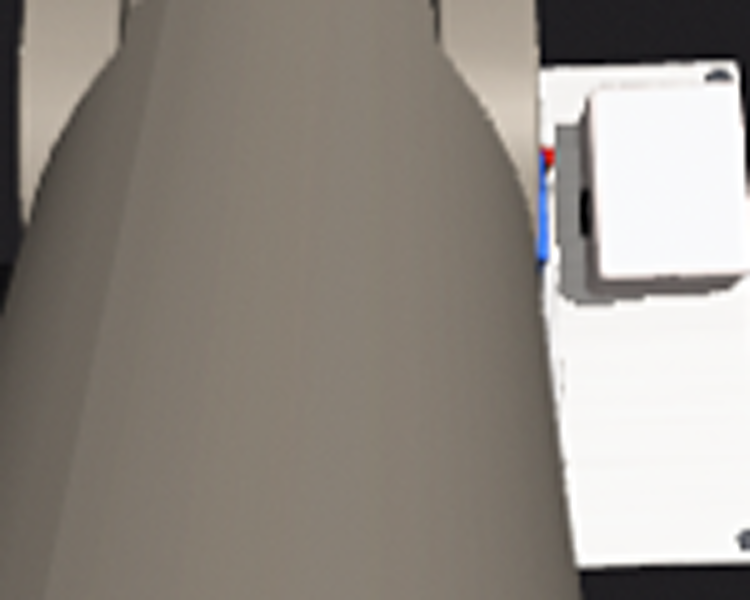

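The fingers, at crop (330,345), are on the shut side of the knob at crop (375,322), with a clear gap and at the right height. I push along +y.

```bash
python3 -m crank '[[0,0.3,0,0,0,0],[0,0.55,0,0,0,0],[0,0.8,0,0,0,0],[0,1.05,0,0,0,0],[0,1.3,0,0,0,0],[0,1.5,0,0,0,0],[0,1.7,0,0,0,0],[0,1.8,0,0,0,0]]'
```

```text
time_s: 9.55
eef_pos: [0.5879, 0.0996, 0.0958]
orientation: [-3.139, -0.002, -3.139]
wrist_force: [-2.0, -7.1, 3.2]
gripper_width: 0.0001
```

```bash
python3 - <<'E'
from h import *
for n,(x0,x1,y0,y1) in(("scene",(200,350,110,230)),):
    im=ctrl.get_image(n)[:,:,::-1];cv2.imwrite(f"pics/{n}7.png",cv2.resize(im[y0:y1,x0:x1],None,fx=5,fy=5,interpolation=cv2.INTER_CUBIC))
s=ctrl.read_state();print(s["eef_pos"],s["wrist_force"],s["orientation"])
E
```

```text
[0.58795477 0.09997824 0.09577494] [-1.22168704 -4.75522378  2.54061292] [-3.13910751e+00 -1.90222705e-03 -3.13875763e+00]
```

View pics/scene7.png

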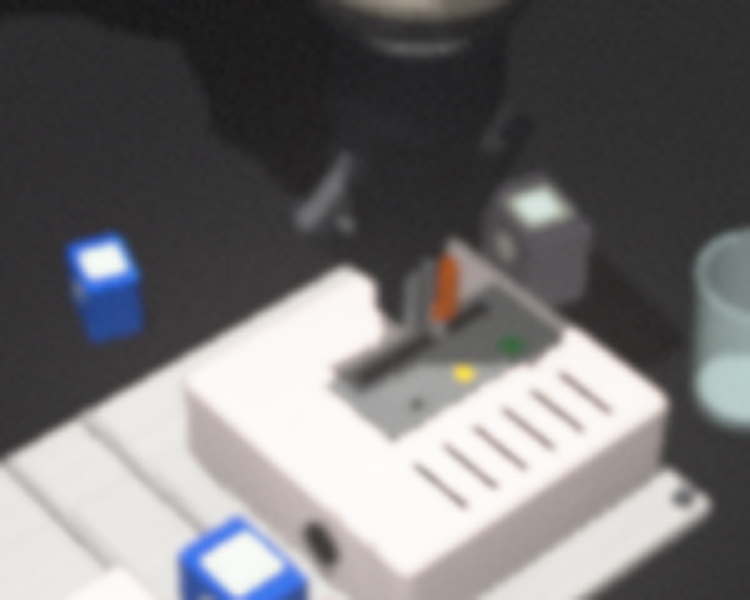

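The knob, at crop (447,288), is past the half-open click with about 7 N resisting, so I keep pushing.

```bash
python3 -m crank '[[0,0.1,0,0,0,0],[0,0.2,0,0,0,0],[0,0.3,0,0,0,0],[0,0.4,0,0,0,0],[0,0.5,0,0,0,0],[0,0.55,0,0,0,0],[0,0.6,0,0,0,0],[0,0.6,0,0,0,0]]'
```

```text
time_s: 10.6
eef_pos: [0.5879, 0.1181, 0.0957]
orientation: [-3.139, -0.002, -3.139]
wrist_force: [0.8, 0.4, -0.6]
gripper_width: 0.0
```

```bash
python3 - <<'E'
from h import *
for n,(x0,x1,y0,y1) in(("scene",(200,350,110,230)),):
    im=ctrl.get_image(n)[:,:,::-1];cv2.imwrite(f"pics/{n}8.png",cv2.resize(im[y0:y1,x0:x1],None,fx=5,fy=5,interpolation=cv2.INTER_CUBIC))
s=ctrl.read_state();print(s["eef_pos"],s["wrist_force"],s["orientation"])
E
```

```text
[0.58789058 0.11795565 0.09573998] [ 0.46418191 -0.00709517  0.43872491] [-3.13908411e+00 -1.91530491e-03 -3.13876696e+00]
```

View pics/scene8.png

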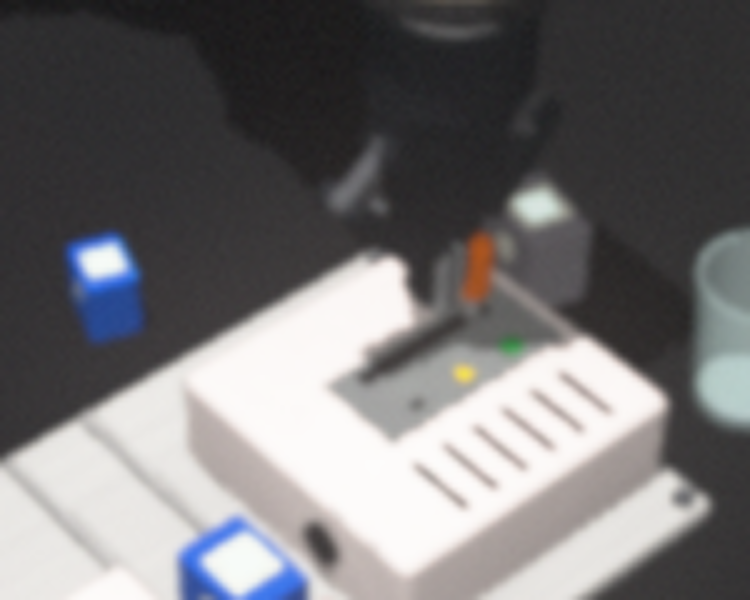

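The force fell to zero as the lever snapped over; the knob is at crop (480,268), by the end of its slot. I back off, lift and swing clear to check.

```bash
python3 -m crank '[[0,-0.3,0,0,0,0],[0,-0.6,0,0,0,0],[0,-0.7,-0.8,0,0,0],[0,-0.7,-2.2,0,0,0],[0,-0.7,-3.6,0,0,0],[0.8,-0.7,-4.5,0,0,0],[2.2,-0.7,-4.5,0,0,0],[3.4,-0.7,-4.5,0,0,0]]'
```

```text
time_s: 11.65
eef_pos: [0.485, 0.0961, 0.2311]
orientation: [-3.139, -0.002, -3.14]
wrist_force: [0.4, 0.3, 0.2]
gripper_width: -0.0
```

```bash
python3 -m crank '[[0,1.5,0,0,0,0],[0,3.2,0,0,0,0],[0,4.9,0,0,0,0],[0,6.6,0,0,0,0],[0,8.3,0,0,0,0],[0,9.5,0,0,0,0],[0,10,0,0,0,0],[0,10,0,0,0,0]]'
```

```text
time_s: 12.65
eef_pos: [0.4845, 0.3958, 0.2302]
orientation: [-3.139, -0.002, -3.139]
wrist_force: [-0.7, 0.4, -1.1]
gripper_width: -0.0002
```

```bash
python3 - <<'E'
from h import *
for n,(x0,x1,y0,y1) in(("scene",(120,370,130,310)),("top",(145,405,130,290))):
    im=ctrl.get_image(n)[:,:,::-1];cv2.imwrite(f"pics/{n}9f.png",im);cv2.imwrite(f"pics/{n}9.png",cv2.resize(im[y0:y1,x0:x1],None,fx=3,fy=3,interpolation=cv2.INTER_CUBIC))
    print(n,"orange",comps(im,(5,190,100),(14,255,255))[0],"blue",comps(im,(105,150,60),(125,255,255),60)[0])
s=ctrl.read_state();print(s["eef_pos"],s["wrist_force"],s["time_s"])
E
```

```text
scene orange [([293, 156, 5, 13, 36], [294.6, 161.9]), ([165, 269, 29, 20, 180], [180.1, 278.4]), ([170, 285, 16, 9, 50], [177.7, 289.8])] blue [([33, 0, 39, 44, 1084], [52.3, 17.8]), ([140, 0, 33, 14, 304], [153.5, 4.7]), ([213, 157, 15, 21, 151], [220.9, 169.0]), ([172, 177, 16, 22, 188], [180.2, 189.7]), ([496, 206, 16, 34, 271], [505.3, 225.9]), ([237, 215, 23, 26, 173], [248.0, 229.4])]
top orange [([382, 150, 16, 13, 107], [389.8, 157.3]), ([211, 186, 9, 8, 45], [215.0, 189.5])] blue [([288, 161, 16, 25, 224], [295.3, 173.9]), ([305, 261, 20, 21, 129], [314.6, 271.3]), ([253, 262, 17, 20, 131], [261.1, 271.1])]
[0.48496961 0.39433183 0.23048577] [-0.33146219  0.16414647 -0.17029725] 12.75
```

View pics/scene9.png

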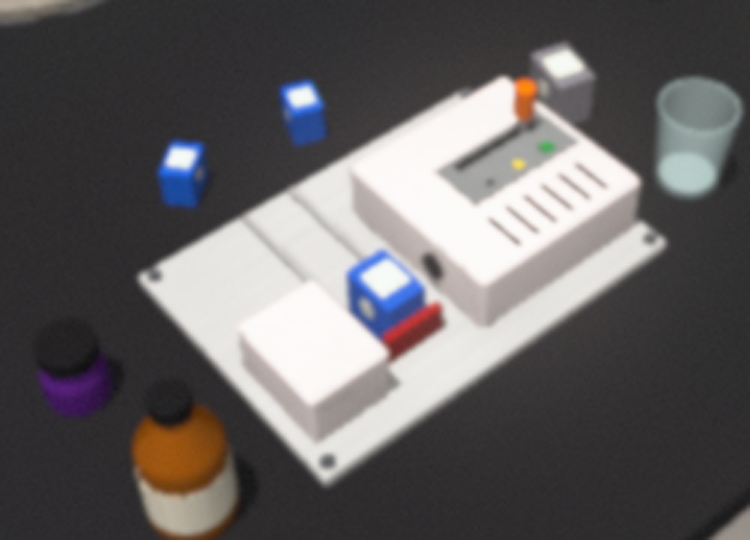

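View pics/top9.png

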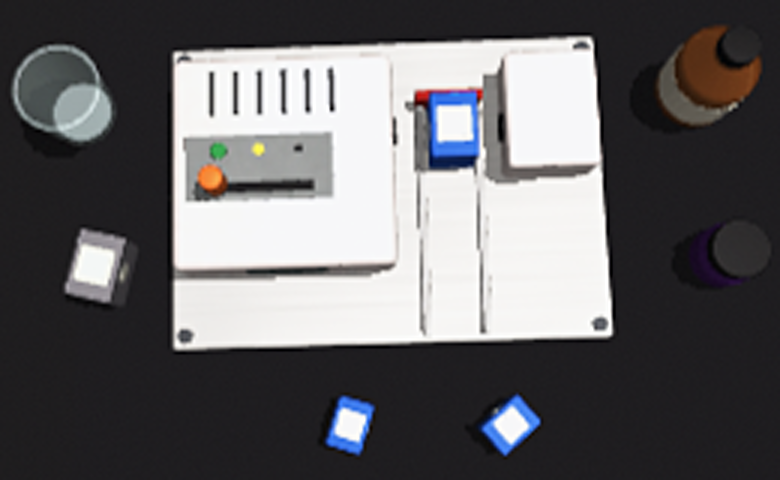

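```bash
python3 - <<'E'
from h import *
o=np.array([.598,.0284]);th=.0111;R=np.array([[np.cos(th),-np.sin(th)],[np.sin(th),np.cos(th)]])
loc=lambda X:np.r_[R.T@(X[:2]-o),X[2]].round(4)
print("knob",loc(tri((294.8,161.5),(215,189.5))))
lab={}
for n,(x,y,w,hh) in(("scene",(238,215,22,15)),("top",(289,163,15,20))):
    im=cv2.imread(f"pics/{n}9f.png");h=cv2.cvtColor(im,cv2.COLOR_BGR2HSV);m=np.zeros(h.shape[:2],np.uint8)
    m[y:y+hh,x:x+w]=cv2.inRange(h,np.array((0,0,170)),np.array((179,90,255)))[y:y+hh,x:x+w]
    k,l,s,c=cv2.connectedComponentsWithStats(m);i=1+np.argmax(s[1:,4]);lab[n]=c[i];print(n,s[i],c[i])
print("carrier top",loc(tri(lab["scene"],lab["top"])))
E
```

```text
knob [-0.0106  0.1167  0.1045]
scene [240 215  20  14 187] [250.37967914 220.89304813]
top [290 165  13  12 145] [296.12413793 170.52413793]
carrier top [ 0.0364 -0.0577  0.0648]
```

The knob has moved 60.0 mm. The carrier is at x = 36 mm and y = -58 mm in the photometer's frame, against a home of 35 and -60. Nothing else has moved, and the arm is clear.

```bash
python3 -c "
from bench import ctrl
ctrl.sign_off()"
```

```text
the job is handed in; nothing more can be done
```

The blue carrier is home against the red end stop and the shutter lever is at its second stop. I handed the job in at about 12.8 s of the 45 s allowed.

- **Carrier:** I pushed it along the channel with the shut fingers until the wrist force rose to 23 N against the stop. The last two-view check put it at x = 36 mm, y = -58 mm (home is 35, -60), upright and flush with the stop.
- **Shutter lever:** I pushed the knob past the half-open click, where about 7 N resisted, until it snapped over and the force fell to zero. After I backed off, the knob measured 60.0 mm from its starting point and was level with the green mark.
- **Everything else:** The spare carrier, beaker, bottle, jar and the two small blue look-alikes looked unmoved in the last pictures. The arm ended clear of the bench, touching nothing.

The checks disagreed only slightly. Measured heights were within about 3 mm of the text. The two cameras differed by about 4 mm on the photometer's position, with single points up to 5 mm off in the joint fit. That is as large as the 4 mm tolerance on the carrier, so its x reading alone does not prove it is home; the contact force and the flush view do.

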